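Lock the reagent carousel and hold its loading flap open

TASK

The cartridge carousel of the bench analyser is about to be loaded: first turn the black lock collar on its hub clockwise to the red closed-padlock mark, with the amber flap still shut, and let go of it. Then lift the spring-closed flap by its blue handle to 60 degrees open and keep it there in the gripper, never letting it drop, so that the operator can slide the next segment in. Your program finishes while still holding the flap; leave everything else on the bench and on the analyser where it is.

Things in the scene. Friction and masses are not known exactly. Their poses are not given: they have to be found in the camera images.
- analyser: white and grey bench analyser, fixed, 450 (x) by 440 (y) mm, flat deck 150 mm above the table; a 75 mm deep, 50 mm high housing with a display stands along the deck's far edge. Origin: centre of the underside, below the hub; z up; -x is the front, towards the robot at yaw 0. The hub is at x = y = 0 of this frame, the flap in front of it
- collar (a joint): turn of the black lock collar about the upright hub axis, rad. 0 = white pointer at the black open-padlock mark; grows clockwise seen from above; 1.05 = pointer at the red closed-padlock mark (locked); stop at 1.13. Stays where it is left; turning takes about 0.12 N m
- collar_centre (a point): on the hub axis, 15 mm above the deck: mid-height of the collar, a knurled ring 50 mm in diameter that reaches from 3.5 to 26.5 mm above the deck (a steel spindle shows in its middle, to 34 mm; a 92 mm aluminium disc 3 mm thick lies under it). Grip it across its diameter from above, in any direction; the flap's hinge lies 68 mm in front of the hub axis, up to 9 mm above the deck
- collar_pointer (a point): the white pointer on the collar's rim, 25 mm from the hub axis; turns with the collar
- locked_mark (a point): the red closed-padlock mark on the deck, 36 mm from the hub axis
- flap (a joint): opening of the amber flap, rad: 0 = shut, flat on the deck; grows as its front edge rises; 1.047 = 60 degrees; stop at 1.48. A spring and its weight (0.21 to 0.36 kg) shut it from every angle: about 2 to 3 N at the handle. No detent or stay. The panel is amber with white rims, 134 mm from hinge to front edge, 190 mm wide, 5 to 9 mm thick
- flap_hinge (a point): middle of the hinge line, 154 mm above the table; the line runs along the analyser's y. As the flap opens, its handle swings round this line, up and towards the hub: at 60 degrees the bar lies 28 mm in front of the hinge line and 129 mm above it
- flap_handle (a point): middle of the blue grab bar: round, 12 mm thick, 100 mm long between its posts, parallel to the hinge. With the flap shut it lies 126 mm in front of the hinge line (towards the analyser's -x) and 40 mm above it. Gripped across from above, it can turn between the finger pads as the flap swings
- tube_rack: black tube rack 115 by 215 mm, six red-capped tubes up to 120 mm high. Bystander; origin under its centre
- segment: white arc tray, about 140 by 240 mm, 25 mm high, with purple-topped cartridges. Bystander; origin underneath, near its middle
- scanner: grey cordless bar code scanner lying on its side, about 160 by 85 mm, 63 mm high. Bystander; origin underneath
- glove_box: blue glove box 120 by 230 mm, 75 mm high. Bystander; origin under its centre
- tube_stand: grey single-tube stand, 52 mm wide, with a red-capped tube, 118 mm high, standing on the analyser's deck. Bystander; origin under its centre
- marker: blue and white marker pen, 125 mm long and 17 mm high, lying on the analyser's deck. Bystander; origin under its middle

How it is judged:
By the outcome, as a careful person would: the job done as asked, in the order asked, and still so for the second after the job is handed in, while the arm keeps its last pose, push and grip.
It also fails if it takes over 48 s, if anything falls off the work surface, if the arm or the gripper's body presses on something with over 40 N, if the wrist force passes 120 N, or if a joint passes its speed limit or range.

ROBOT

A 6-joint arm with a two-finger parallel gripper is mounted at the origin on the work surface. World frame = base frame: x ahead of the robot, y to its left, z up, the work surface at z = 0. Lengths are in m, angles in rad, forces in N, time in s.
With the tool pointing down it reaches from about 0.3 to 0.875 m from the base axis. Payload 4.2 kg.
Tool frame: the origin (TCP) lies at the very end of the fingers, on their centre line; the grasp point (between the pads) lies 19 mm behind it; z points along the fingers, y is the line along which they close (so a half turn about z gives the same grasp; the last joint's range is limited). The gripper opens to 85 mm and grips with 20 to 120 N. Pads are 22 mm wide; open, the fingers measure 114 mm over their backs; the gripper's body (76 mm by 85 mm) begins 54 mm behind the grasp point. The pads swing forward as they close: fully open they stand 13 mm farther back than shut.
Start: joints at [1.148, 0.32, 1.565, -0, 1.257, -0.02], TCP at [0.225, 0.529, 0.231] pointing down, gripper open.
Joint ranges: [-3.11, 3.11], [-0.84, 2.01], [0.21, 2.61], [-1.34, 4.49], [0.05, 2.63], [-2.56, 2.56]. Speed limits (rad/s): [2.57, 2.57, 3.14, 3.14, 3.14, 3.14].

INTERFACE

Orientations are given as [roll, pitch, yaw] about the fixed x, y, z axes, in that order (R = Rz(yaw) Ry(pitch) Rx(roll)).
In Python, from plant import r gives the robot as it stands.
- The arm moves only by the shell command python3 -m crank 'ROWS' [FORCE]. ROWS is JSON, a list of rows, each a list of 3 entries, a list of its own where there are three numbers: the shift along the tool's x, y, z in m, then the turn about the tool's z in rad, then the opening, from 0 (shut) to 1 (fully open). In form: [[[dx, dy, dz], turn, fingers], ...]. A call has exactly 8 rows; each row is the pose to reach, as a shift and turn from the pose commanded when the call began, along the tool's axes at that moment; what a row does not reach only later rows make up. A row lasts 1/8 s, in which the tool goes at most 62.5 mm and 10.7 degrees, less where a joint would pass 70% of its speed; a pose out of reach is approached as far as the arm can. A call with a gripper value outside its range is refused whole. The fingers move at their own pace and stop on an object; FORCE is the grip in N (left out, the last holds). Time passes only in rows, so rows that repeat a pose let the fingers close, or fill a call up. It gives the time, the measured TCP pose, the force, the opening and the grip force at its end, in the units of the state.
- r.read_state(): the state, without advancing time (a new reading comes with each control period).
- r.grab_frame(name): name is "scene" or "top" or "wrist"; returns a dict with "image" (480x640x3 uint8, red, green, blue), "fx", "fy", "cx", "cy" (pixels), "dist" ([k1, k2, p1, p2, k3] as OpenCV has them; the pictures are not rectified), "xyz" and "rotation" of the camera in the world. Camera axes: x right, y up, looking along -z (the intrinsics and any distortion apply to the point x, -y, -z); pixel columns grow to the right and rows downward; lengths in m; the calibration is good to about 2 mm. A picture is of the moment at which its call begins. There is no depth.
- r.job_done(): hands the job in; it is judged then, once.
The state is a dict: "time_s": time; "joint_pos": joint angles; "dq": joint speeds; "joint_efforts": joint torques, N m; "ee_pos": TCP position; "eef_rot": TCP orientation; "force": force on the tool from outside, world axes, zero at the start; "ft_torque": the same for the moment, N m; "width": opening from 0.0 (shut) to 1.0 (fully open); "finger_force": force on a finger pad.
Only numpy, scipy, OpenCV 4.12 (cv2) and the standard library are available. Lean on these libraries where they do the work, as an engineer would, in place of code of your own. Each camera call takes 0.05 s, during which the arm holds its last target. There are 200 camera calls.

## Working session

There is one attempt and no reset: what is moved stays moved. The work goes in short steps, Python scripts to look and compute and a shell command to move; the robot and the scene stay as the last step left them, time stands still between calls to the robot, and variables do not carry over. Pictures are saved under pics/ and viewed, at most 10 in all, crops included, and the job is handed in when it is done.

```bash
ls; mkdir -p pics
python3 - <<'E'
from plant import r
import cv2,numpy as np
s=r.read_state();print(s)
ims=[]
for n in("scene","top"):
    f=r.grab_frame(n);cv2.imwrite(f"pics/{n}0.png",f["image"][:,:,::-1]);print(n,{k:np.round(v,4).tolist() for k,v in f.items() if k!="image"})
E
```

```text
pics
{'time_s': 0.0, 'joint_pos': array([ 1.14800510e+00,  3.20283581e-01,  1.56566460e+00, -2.06645216e-05,
        1.25739255e+00, -2.00036888e-02]), 'dq': array([ 0.0002594 , -0.00057865,  0.00156313, -0.00086149, -0.00018509,
       -0.00035451]), 'joint_efforts': array([-5.91986100e-04, -4.15525138e+01, -2.34167522e+01,  9.78244907e-05,
        8.06790486e-03, -8.96116035e-06]), 'ee_pos': array([0.22520503, 0.52855198, 0.23049263]), 'eef_rot': array([-3.13984453e+00, -1.53227909e-05,  2.73881149e+00]), 'force': array([-0.29225381,  0.0834842 ,  0.26984746]), 'ft_torque': array([-0.01782135, -0.03897935, -0.00466506]), 'finger_force': 0.0, 'width': 1.0000773185932101}
scene {'fx': 563.1686, 'fy': 563.1686, 'cx': 323.1165, 'cy': 241.5959, 'dist': [-0.11, 0.0, 0.0, 0.0, 0.0], 'xyz': [1.3588, -1.0328, 0.9686], 'rotation': [1.0148, 0.0253, 0.6731]}
top {'fx': 497.6377, 'fy': 497.6377, 'cx': 315.1406, 'cy': 242.4213, 'dist': [0.0208, 0.0, 0.0, 0.0, 0.0], 'xyz': [0.325, -0.0093, 1.3408], 'rotation': [0.1687, 0.018, -1.5748]}
```

View pics/top0.png

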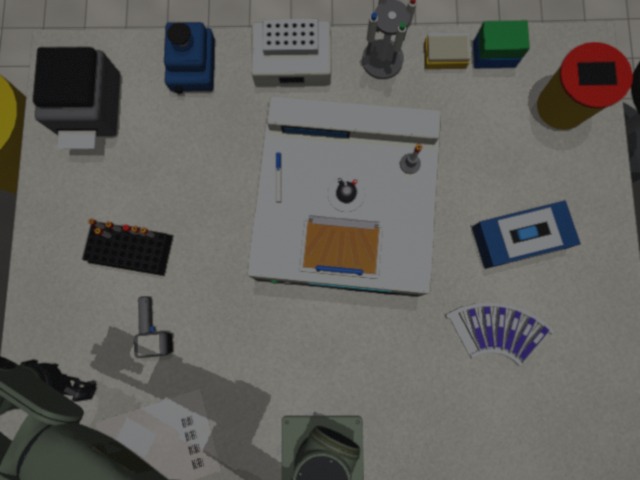

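View pics/scene0.png

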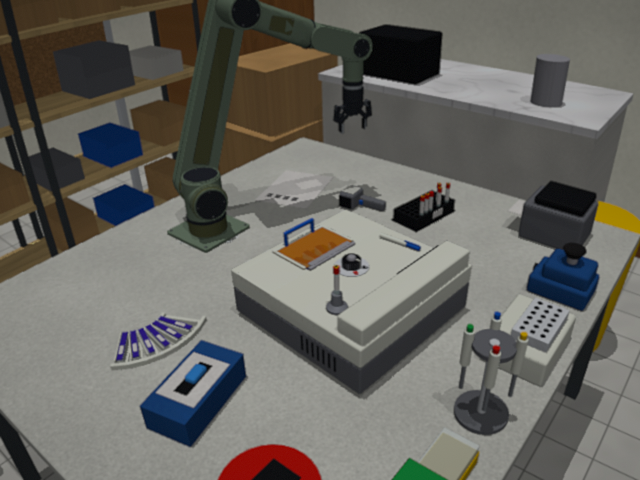

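The top view shows the collar at about (346,191), the handle at (340,270), the tube stand at (411,163) and the marker at (278,176). In the scene view the collar is at (351,262) and the handle at (300,230).

```bash
cat > h.py <<'E'
import cv2,numpy as np
from scipy.spatial.transform import Rotation as Ro
def ray(f,px):
    K=np.array([[f["fx"],0,f["cx"]],[0,f["fy"],f["cy"]],[0,0,1]])
    p=cv2.undistortPoints(np.array([[px]],float),K,np.array(f["dist"],float))[0,0]
    d=Ro.from_euler("xyz",f["rotation"]).apply([p[0],-p[1],-1.])
    return np.array(f["xyz"]),d/np.linalg.norm(d)
def plane(f,px,z):
    o,d=ray(f,px);return o+d*(z-o[2])/d[2]
def tri(*obs):
    A=np.zeros((3,3));b=np.zeros(3);L=[]
    for f,px in obs:
        o,d=ray(f,px);P=np.eye(3)-np.outer(d,d);A+=P;b+=P@o;L.append((o,P))
    x=np.linalg.solve(A,b);return x,max(np.linalg.norm(P@(x-o)) for o,P in L)
def blobs(im,lo,hi,roi,n=3,mina=4):
    hsv=cv2.cvtColor(im,cv2.COLOR_RGB2HSV);m=cv2.inRange(hsv,lo,hi)
    x0,y0,x1,y1=roi;k=np.zeros_like(m);k[y0:y1,x0:x1]=m[y0:y1,x0:x1]
    c,_=cv2.findContours(k,cv2.RETR_EXTERNAL,cv2.CHAIN_APPROX_NONE)
    return [(cv2.contourArea(q),cv2.minAreaRect(q)) for q in sorted(c,key=cv2.contourArea,reverse=True)[:n]],k
E
python3 - <<'E'
from h import *
from plant import r
t=r.grab_frame("top");s=r.grab_frame("scene")
for n,f,roi in(("top",t,(300,255,390,285)),("scene",s,(270,205,330,260))):
    print(n,"blue",blobs(f["image"],(100,90,40),(130,255,255),roi)[0])
for n,f,roi in(("top",t,(325,170,370,210)),("scene",s,(330,245,375,280))):
    print(n,"dark",blobs(f["image"],(0,0,0),(180,255,60),roi)[0])
    print(n,"red",blobs(f["image"],(170,90,90),(180,255,255),roi)[0],blobs(f["image"],(0,90,90),(8,255,255),roi)[0])
print("hub",tri((t,(346,191)),(s,(351,262))),plane(t,(346,191),.165))
print("handle",plane(t,(340,270),.194))
a=cv2.resize(t["image"][160:290,280:400],None,fx=4,fy=4,interpolation=cv2.INTER_CUBIC)
b=cv2.resize(s["image"][205:290,265:385],None,fx=4,fy=4,interpolation=cv2.INTER_CUBIC)
c=np.zeros((520,480,3),np.uint8);c[:340,:480]=b
# only 800 wide allowed: scale
cv2.imwrite("pics/crop1.png",cv2.resize(np.hstack([a,c])[:,:,::-1],(800,433)))
E
```

```text
top blue [(150.5, ((338.9820251464844, 269.6888122558594), (46.26683807373047, 4.787858963012695), 5.440331935882568))]
scene blue [(126.5, ((298.5989074707031, 231.2264862060547), (12.855999946594238, 36.82536697387695), 62.59242630004883))]
top dark [(213.0, ((346.0, 191.5), (21.0, 18.0), 90.0))]
top red [] [(6.0, ((353.5000305175781, 182.00001525878906), (3.535533905029297, 2.1213202476501465), 45.0))]
scene dark [(146.0, ((350.5, 262.0), (14.0, 17.0), 90.0)), (6.0, ((357.0000305175781, 256.5000305175781), (4.949747085571289, 2.1213202476501465), 45.0)), (0.0, ((363.5, 267.0), (1.0, 0.0), 180.0))]
scene red [(0.0, ((354.3461608886719, 273.2307434082031), (3.605551242828369, 0.5547001957893372), 33.690067291259766)), (0.0, ((338.0, 269.0), (0.0, 0.0), 0.0))] [(5.5, ((335.5, 270.5), (5.0, 7.0), 0.0)), (5.0, ((355.5, 272.0), (2.0, 3.0), 90.0))]
hub (array([ 0.65270125, -0.06488092,  0.16181903]), np.float64(0.000237864187732197)) [ 0.65199997 -0.06457402  0.165     ]
handle [ 0.45535663 -0.04663757  0.194     ]
```

View pics/crop1.png

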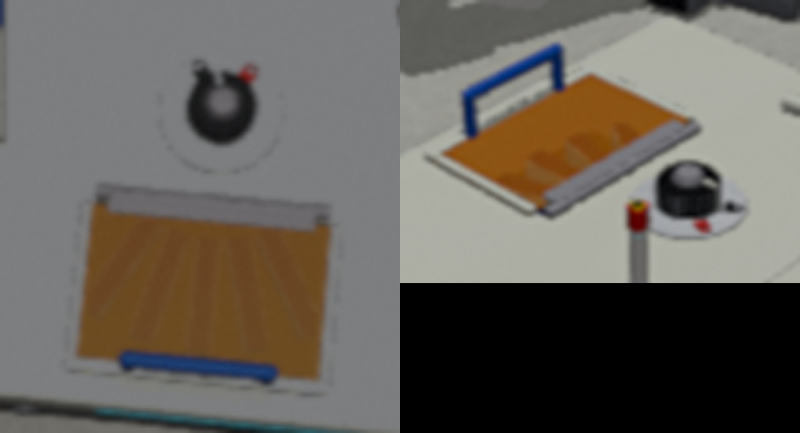

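```bash
cat >> h.py <<'E'
def shift(s,xyz,yaw=None):
    R=Ro.from_euler("xyz",s["eef_rot"]);d=R.inv().apply(np.array(xyz)-s["ee_pos"])
    print("shift",np.round(d,4),"turn",None if yaw is None else round((s["eef_rot"][2]-yaw+np.pi/2)%np.pi-np.pi/2,3))
E
python3 - <<'E'
from h import *
from plant import r
t=r.grab_frame("top");s=r.grab_frame("scene")
# handle upper ends: crop scale 1/0.3 -> px
tt=[(280+x*.3,160+y*.3) for x,y in((126,359),(270,373))]
ss=[(265+(x-400)*.3,205+y*.3) for x,y in((468,95),(558,50))]
# left in top (+y) = far/right end in scene? camera at -y => left end of scene is robot side
for a in tt:
  for b in ss: print(np.round(tri((t,a),(s,b))[0],4),round(tri((t,a),(s,b))[1],4))
f=lambda x,y,z:np.round(plane(t,(x,y),z),4)
print("stand",f(411,165,.15),"marker",f(278,176,.155),"hinge",f(280+95*.3,160+193*.3,.157),f(280+328*.3,160+215*.3,.157))
print("flap front corners",f(280+70*.3,160+365*.3,.155),f(280+325*.3,160+386*.3,.155))
shift(r.read_state(),[.58,-.06,.40],1.48)
w=r.grab_frame("wrist");print(w["xyz"],w["rotation"],w["fx"])
E
```

```text
[ 0.4391 -0.0225  0.1581] 0.038
[0.4635 0.0065 0.1887] 0.0025
[ 0.4526 -0.0939  0.1897] 0.002
[ 0.4772 -0.0665  0.2239] 0.0397
stand [ 0.7212 -0.2273  0.15  ] marker [0.6946 0.1026 0.155 ] hinge [0.5875 0.0272 0.157 ] [ 0.5697 -0.1421  0.157 ]
flap front corners [0.4616 0.0455 0.155 ] [ 0.4454 -0.137   0.155 ]
shift [-0.5571 -0.4028 -0.1688] turn 1.259
[0.15640441 0.55860603 0.37286724] [-2.97658190e-01  8.57855257e-05  1.16908607e+00] 385.6438956928097
```

```bash
python3 -m crank '[[[0,0,-0.06],0,1],[[-0.03,-0.025,-0.1],0.1,1],[[-0.07,-0.05,-0.13],0.25,1],[[-0.12,-0.085,-0.15],0.4,1],[[-0.17,-0.12,-0.165],0.55,1],[[-0.22,-0.155,-0.168],0.7,1],[[-0.27,-0.19,-0.168],0.85,1],[[-0.31,-0.22,-0.168],1.0,1]]' 40
python3 - <<'E'
from h import *
from plant import r
shift(r.read_state(),[.65,-.063,.36],1.47)
E
```

```text
time_s: 1.35
ee_pos: [0.4252, 0.203, 0.3995]
eef_rot: [3.141, -0.0, 1.733]
force: [-0.8, -1.0, -0.6]
width: 0.999
finger_force: 0.0
shift [-0.2988  0.1789  0.0396] turn 0.263
```

```bash
python3 -m crank '[[[-0.04,0.025,0],0.05,1],[[-0.09,0.05,0],0.1,1],[[-0.14,0.08,0.01],0.15,1],[[-0.19,0.11,0.02],0.2,1],[[-0.24,0.14,0.03],0.26,1],[[-0.28,0.165,0.04],0.26,1],[[-0.30,0.179,0.04],0.26,1],[[-0.30,0.179,0.04],0.26,1]]' 40
python3 - <<'E'
from h import *
from plant import r
w=r.grab_frame("wrist");cv2.imwrite("pics/w1.png",w["image"][:,:,::-1])
print(r.read_state()["ee_pos"],w["xyz"],w["rotation"])
E
```

```text
time_s: 2.35
ee_pos: [0.6517, -0.0621, 0.3579]
eef_rot: [-3.14, -0.0, 1.477]
force: [-1.0, 0.3, 0.0]
width: 1.003
finger_force: 0.0
[ 0.6510234  -0.06104376  0.3586182 ] [0.6590653  0.01278876 0.49968648] [-0.29762685  0.00237269 -0.09300684]
```

View pics/w1.png

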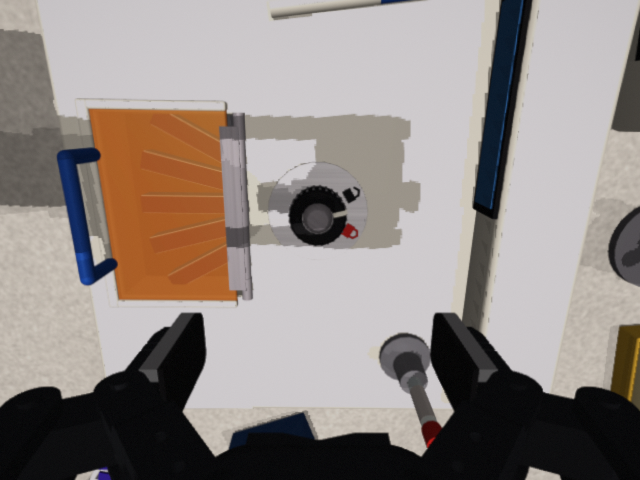

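The wrist view shows the collar at (318,216), its pointer at (340,213), the black mark at (351,193), the red mark at (350,231) and the handle bar from (66,157) to (86,281).

Run:
```python
from h import *
from plant import r
w=r.grab_frame("wrist");t=r.grab_frame("top");s=r.grab_frame("scene");im=w["image"]
print(r.read_state()["eef_rot"])
b,_=blobs(im,(0,0,0),(180,255,75),(283,180,345,250));print("dark",b[0])
red,_=blobs(im,(0,120,90),(8,255,255),(335,215,365,245));print("red",red[:2])
blk,_=blobs(im,(0,0,0),(180,255,75),(341,180,365,204));print("blk",blk[:2])
h=tri((w,(317,217)),(t,(346,190)),(s,(351,260)));print("spindle",h)
for z in(.165,.176,.184):print("hub@z",z,plane(w,b[0][1][0] if z==.165 else(317,217) if z==.184 else (317,214),z))
hub=tri((w,(317.5,216)),(s,(351,261)))[0]
P=plane(w,(340,213.5),.1765);Rm=plane(w,red[0][1][0],.153);B=plane(w,blk[0][1][0],.153)
for H in(h[0],plane(w,(317,217),.184)):
  for n,p in(("ptr",P),("red",Rm),("blk",B)):
    d=(p-H)[:2];print(n,np.round(p,4),"r",round(np.hypot(*d),4),"ang",round(np.arctan2(d[1],d[0]),3))
c=cv2.resize(im[165:265,255:385],None,fx=6,fy=6,interpolation=cv2.INTER_CUBIC);cv2.imwrite("pics/w1c.png",c[:,:,::-1])
```

```text
[ 3.14110695e+00 -3.71903004e-04  1.47983697e+00]
dark (2500.5, ((317.0, 216.5), (59.0, 54.0), 90.0))
red [(133.0, ((351.1000061035156, 232.80003356933594), (14.310833930969238, 12.074767112731934), 26.56505012512207))]
blk [(103.0, ((352.70001220703125, 194.89999389648438), (12.969193458557129, 15.652474403381348), 63.43495178222656)), (4.0, ((342.0, 201.0), (2.0, 4.0), 0.0))]
spindle (array([ 0.6517521 , -0.06352424,  0.16730856]), np.float64(0.00228400250867619))
hub@z 0.165 [ 0.64987762 -0.06224617  0.165     ]
hub@z 0.176 [ 0.65035357 -0.05756519  0.176     ]
hub@z 0.184 [ 0.65031013 -0.05836505  0.184     ]
ptr [ 0.67   -0.0588  0.1765] r 0.0189 ang 0.252
red [ 0.6798 -0.0834  0.153 ] r 0.0344 ang -0.615
blk [ 0.6836 -0.048   0.153 ] r 0.0355 ang 0.453
ptr [ 0.67   -0.0588  0.1765] r 0.0197 ang -0.023
red [ 0.6798 -0.0834  0.153 ] r 0.0387 ang -0.703
blk [ 0.6836 -0.048   0.153 ] r 0.0349 ang 0.302
```

View pics/w1c.png

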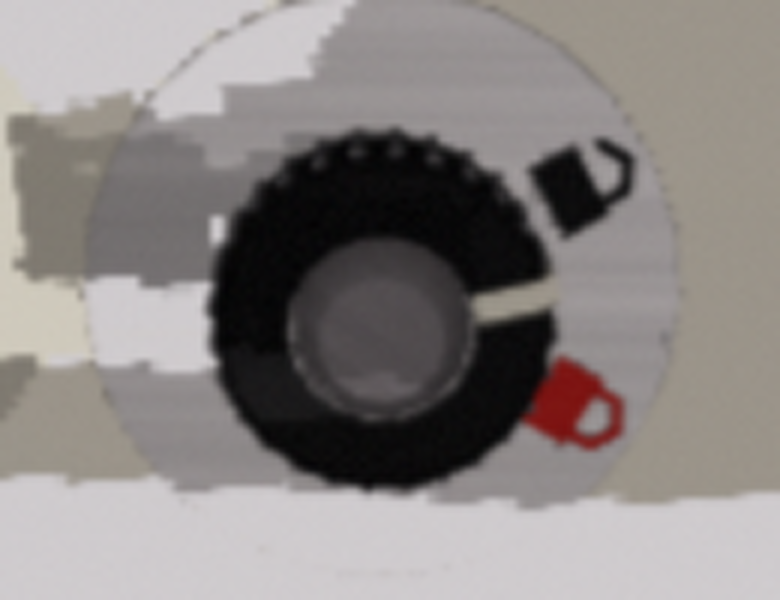

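Run:
```python
from h import *
from plant import r
w=r.grab_frame("wrist");c=lambda x,y:(255+x/6-.42,165+y/6-.42)
D=plane(w,c(382,285),.153);C=plane(w,c(382,318),.1765);S=plane(w,c(380,332),.184);print("disc",D,"collar",C,"spindle",S)
print("disc dia",plane(w,c(680,285),.153)-plane(w,c(85,285),.153),"collar dia",plane(w,c(555,318),.1765)-plane(w,c(210,318),.1765))
a=lambda d:round(np.degrees(np.arctan2(d[1],d[0])),1)
P=plane(w,c(552,292),.1765);P0=plane(w,c(475,310),.1765)
print("ptr",a(P-C),np.linalg.norm(P-C),a(P-P0))
M=[plane(w,p,.153) for p in((352.7,194.9),(351.1,232.8))]
for m in M: print("mark",a(m-D),np.linalg.norm(m-D), a(m-C))
s=r.read_state();print(s["ee_pos"],s["eef_rot"])
```

```text
disc [ 0.65083051 -0.06008472  0.153     ] collar [ 0.65082499 -0.05984036  0.1765    ] spindle [ 0.65051026 -0.06009785  0.184     ]
disc dia [ 0.09101632 -0.00820508  0.        ] collar dia [ 0.04944562 -0.00445743  0.        ]
ptr 3.7 0.02467500466748772 8.3
mark 21.8 0.03513693168469564 21.4
mark -37.9 0.03660118195211101 -38.2
[ 0.65040236 -0.05975681  0.36010189] [ 3.14075128e+00 -2.88037107e-04  1.48002157e+00]
```

```bash
python3 -m crank '[[[0,0,0.01],-0.15,1],[[0,0,0.03],-0.3,1],[[0,0,0.05],-0.45,1],[[0,0,0.06],-0.6,1],[[0,0,0.08],-0.75,1],[[0,0,0.08],-0.9,1],[[0,0,0.08],-1.05,1],[[0,0,0.08],-1.1,1]]' 40
python3 - <<'E'
from h import *
from plant import r
w=r.grab_frame("wrist");im=w["image"]
red,_=blobs(im,(0,120,90),(8,255,255),(150,100,500,350))
for q in red:print(q,plane(w,q[1][0],.153))
b,_=blobs(im,(0,0,0),(180,255,60),(150,100,500,350));print(b)
cv2.imwrite("pics/w2.png",im[:,:,::-1])
s=r.read_state();print(s["ee_pos"],s["eef_rot"],s["joint_pos"])
E
```

```text
time_s: 3.6
ee_pos: [0.6505, -0.0598, 0.28]
eef_rot: [3.141, 0.001, 2.582]
force: [-0.5, 0.7, 0.2]
width: 0.997
finger_force: 0.0
(119.0, ((310.980224609375, 285.697998046875), (15.02506160736084, 10.945408821105957), 5.710593223571777)) [ 0.68180618 -0.08479541  0.153     ]
[(4349.5, ((316.60516357421875, 240.9879150390625), (75.94763946533203, 80.22822570800781), 76.32869720458984)), (1515.5, ((465.0, 331.0), (36.0, 68.0), 90.0)), (1435.0, ((177.5, 330.9999694824219), (35.99999237060547, 54.99999237060547), 90.0))]
[ 0.65054002 -0.05982073  0.28008801] [3.14101018e+00 7.24421700e-04 2.58266770e+00] [-1.09404131e-01  4.23404573e-01  1.28326684e+00  2.11798267e-04
  1.43401568e+00 -1.12130450e+00]
```

View pics/w2.png

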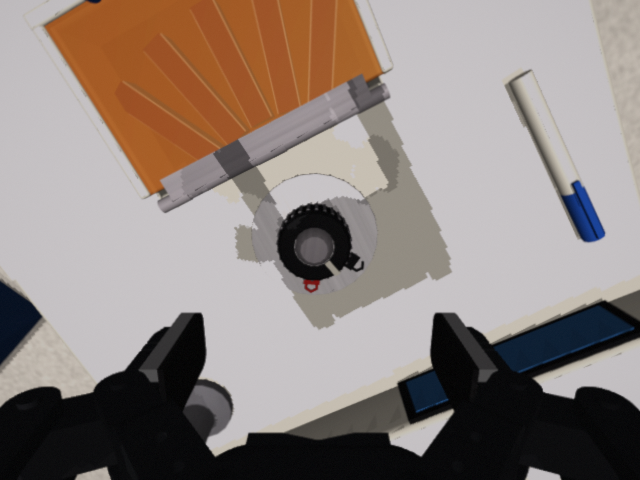

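The second wrist view shows the disc at columns 252–377, the collar top at about (315,244), the fingers symmetric about column 318 and the pads' line clear of the stand.

Run:
```python
from h import *
from plant import r
w=r.grab_frame("wrist")
h=plane(w,(314.5,233),.153);C=plane(w,(315,244),.1765);S=plane(w,(314,247),.184);print(h,C,S)
s=r.read_state();shift(s,[*h[:2],.155])
```

```text
[ 0.64837679 -0.0606744   0.153     ] [ 0.64960014 -0.06084929  0.1765    ] [ 0.6490579 -0.0612194  0.184    ]
shift [ 0.0015 -0.0019  0.125 ] turn None
```

```bash
python3 -m crank '[[[0,-0.001,0.04],0,1],[[0,-0.001,0.08],0,1],[[0,-0.001,0.11],0,1],[[0,-0.001,0.127],0,1],[[0,-0.001,0.127],0,1],[[0,-0.001,0.127],0,0.4],[[0,-0.001,0.127],0,0.4],[[0,-0.001,0.127],0,0.4]]' 40; python3 -m crank '[[[0,0,0],0,0.4],[[0,0,0],0,0.4],[[0,0,0],0,0.4],[[0,0,0],0,0.4],[[0,0,0],0,0.4],[[0,0,0],0,0.4],[[0,0,0],0.05,0.4],[[0,0,0],0.1,0.4]]' 40
python3 -c "
from plant import r;s=r.read_state();print(s['ft_torque'],s['eef_rot'],s['force'],s['finger_force'])"
```

```text
time_s: 4.7
ee_pos: [0.6505, -0.0628, 0.1543]
eef_rot: [-3.14, 0.003, 2.579]
force: [-2.4, -3.1, 6.1]
width: 0.575
finger_force: 41.9
time_s: 5.7
ee_pos: [0.6506, -0.0628, 0.1543]
eef_rot: [-3.141, 0.003, 2.478]
force: [-2.9, -2.8, 5.3]
width: 0.57
finger_force: 42.0
[-0.60159787  0.52734495  0.17025023] [-3.14089319e+00  2.63465086e-03  2.47754012e+00] [-2.94024273 -2.77423112  5.29127309] 41.988399624824524
```

```bash
python3 -m crank '[[[0,0,0],0.1,0.4],[[0,0,0],0.2,0.4],[[0,0,0],0.3,0.4],[[0,0,0],0.4,0.4],[[0,0,0],0.5,0.4],[[0,0,0],0.6,0.4],[[0,0,0],0.64,0.4],[[0,0,0],0.64,0.4]]' 40; python3 -m crank '[[[0,0,0],0,1],[[0,0,0],0,1],[[0,0,0],0,1],[[0,0,0],0,1],[[0,0,-0.03],0,1],[[0,0,-0.07],0,1],[[0,0,-0.12],0,1],[[0,0,-0.12],0,1]]' 40
python3 - <<'E'
from h import *
from plant import r
w=r.grab_frame("wrist");im=w["image"]
s=r.read_state();print(s["ee_pos"],s["eef_rot"])
c=cv2.resize(im[160:320,220:420],None,fx=3.75,fy=3.75,interpolation=cv2.INTER_CUBIC);cv2.imwrite("pics/w3.png",c[:,:,::-1])
E
```

```text
time_s: 6.7
ee_pos: [0.6509, -0.0625, 0.1543]
eef_rot: [3.14, 0.002, 1.838]
force: [-2.1, -2.6, 5.7]
width: 0.573
finger_force: 42.0
time_s: 7.7
ee_pos: [0.6525, -0.0617, 0.2775]
eef_rot: [3.132, 0.004, 1.839]
force: [0.3, -0.5, 0.2]
width: 0.999
finger_force: 0.0
[ 0.65125438 -0.06165803  0.27447942] [3.13731655e+00 1.53521574e-03 1.83880654e+00]
```

View pics/w3.png

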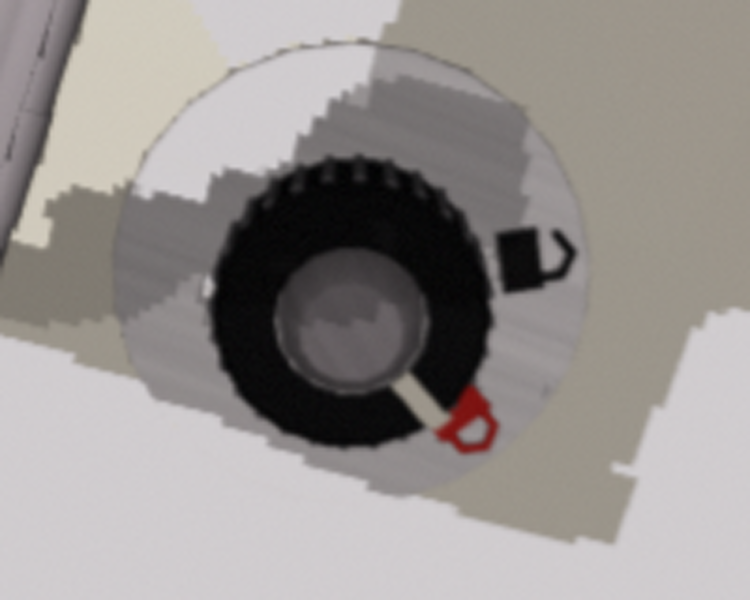

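The crop shows the pointer running from (398,380) to (438,425), close to the red mark at about (468,422), with the black mark at (535,258). I'll measure the angle.

Run:
```python
from h import *
from plant import r
w=r.grab_frame("wrist");c=lambda x,y:(220+x/3.75-.37,160+y/3.75-.37)
a=lambda d:round(np.degrees(np.arctan2(d[1],d[0])),1)
D=plane(w,c(350,268),.153);C=plane(w,c(351,306),.1765);print(D,C)
P=plane(w,c(438,422),.1765);P0=plane(w,c(398,380),.1765)
print("ptr",a(P-C),np.linalg.norm(P-C),a(P0-C),a(P-P0))
red,_=blobs(w["image"],(0,120,90),(8,255,255),(320,240,370,300))
for H in(D,C):
  for n,p in(("blk",c(535,258)),("red",red[0][1][0])):
    m=plane(w,p,.153);print(n,a(m-H),np.linalg.norm((m-H)[:2]))
```

```text
[ 0.64745574 -0.05815012  0.153     ] [ 0.64791929 -0.05849256  0.1765    ]
ptr -39.0 0.0264094503966998 -43.4 -32.5
blk 18.6 0.03484291596774239
red -37.0 0.042421056561367666
blk 19.3 0.034515663129869124
red -37.0 0.04184475662030487
```

Run:
```python
from h import *
from plant import r
shift(r.read_state(),[.457,-.043,.30],1.47)
```

```text
shift [ 0.0691 -0.1815 -0.0277] turn 0.369
```

```bash
python3 -m crank '[[[0.01,-0.02,-0.028],0.05,1],[[0.02,-0.05,-0.028],0.1,1],[[0.03,-0.085,-0.028],0.2,1],[[0.045,-0.12,-0.028],0.3,1],[[0.06,-0.155,-0.028],0.37,1],[[0.069,-0.181,-0.028],0.37,1],[[0.069,-0.181,-0.028],0.37,1],[[0.069,-0.181,-0.028],0.37,1]]' 40
python3 - <<'E'
from h import *
from plant import r
w=r.grab_frame("wrist");t=r.grab_frame("top");s=r.grab_frame("scene");im=w["image"]
b,_=blobs(im,(105,110,40),(130,255,255),(150,50,500,400),2,);print(b)
bp=cv2.boxPoints(b[0][1]);print(bp)
print("handle@.194",plane(w,b[0][1][0],.194))
st=blobs(s["image"],(100,90,40),(130,255,255),(270,205,330,260))[0];print(st[:1])
cv2.imwrite("pics/w4.png",im[:,:,::-1])
z=r.read_state();print(z["ee_pos"],z["eef_rot"])
E
```

```text
time_s: 8.8
ee_pos: [0.4582, -0.043, 0.2995]
eef_rot: [-3.141, -0.0, 1.469]
force: [0.5, 0.2, 0.3]
width: 1.002
finger_force: 0.0
[(2462.5, ((317.5, 236.5), (163.0, 17.0), 90.0))]
[[309. 155.]
 [326. 155.]
 [326. 318.]
 [309. 318.]]
handle@.194 [ 0.45838087 -0.03793775  0.194     ]
[(113.5, ((298.2110290527344, 231.4633331298828), (13.207067489624023, 36.09931564331055), 61.69924545288086))]
[ 0.45848677 -0.04311868  0.29969465] [-3.14077140e+00 -1.04709075e-04  1.46877557e+00]
```

View pics/w4.png

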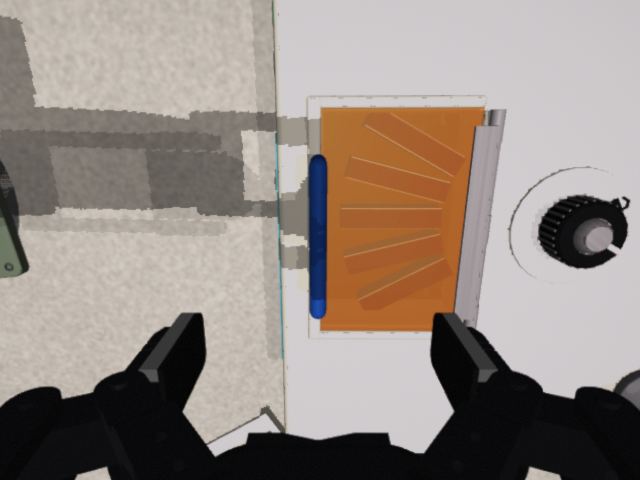

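The bar lies at column 318, rows 155–318: parallel to the pads and centred between them. Next I descend and grip.

```bash
python3 -m crank '[[[0,0,0.03],0,1],[[0,0,0.07],0,1],[[0,0,0.1],0,1],[[0,0,0.12],0,1],[[0,0,0.12],0,1],[[0,0,0.12],0,0],[[0,0,0.12],0,0],[[0,0,0.12],0,0]]' 50; python3 -m crank '[[[0,0,0],0,0],[[0,0,0],0,0],[[0,0,0],0,0],[[0,0,0],0,0],[[0,0,0],0,0],[[0,0,0],0,0],[[0,0,0],0,0],[[0,0,0],0,0]]' 50
```

```text
time_s: 9.95
ee_pos: [0.4581, -0.043, 0.181]
eef_rot: [3.14, -0.0, 1.469]
force: [-0.2, 0.5, 0.2]
width: 0.376
finger_force: 0.0
time_s: 10.95
ee_pos: [0.4578, -0.043, 0.1804]
eef_rot: [3.141, -0.0, 1.469]
force: [0.0, -0.0, 2.6]
width: 0.118
finger_force: 48.8
```

```bash
python3 -m crank '[[[0,0.0015,-0.005],0,0],[[0,0.004,-0.011],0,0],[[0,0.009,-0.021],0,0],[[0,0.0145,-0.031],0,0],[[0,0.0215,-0.041],0,0],[[0,0.0285,-0.0495],0,0],[[0,0.037,-0.0575],0,0],[[0,0.037,-0.0575],0,0]]' 50
python3 - <<'E'
from h import *
from plant import r
s=r.grab_frame("scene")
print(blobs(s["image"],(100,90,40),(130,255,255),(270,180,345,260))[0])
E
```

```text
time_s: 11.95
ee_pos: [0.4925, -0.0466, 0.2394]
eef_rot: [-3.137, 0.0, 1.469]
force: [-10.0, 0.3, 3.9]
width: 0.116
finger_force: 48.9
[(60.0, ((295.3070983886719, 219.2005157470703), (6.3477888107299805, 22.569913864135742), 49.08561706542969)), (40.0, ((315.9000549316406, 208.70004272460938), (6.7082037925720215, 10.28591251373291), 26.56505012512207))]
```

```bash
python3 -m crank '[[[0,0.003,-0.004],0,0],[[0,0.008,-0.008],0,0],[[0,0.016,-0.015],0,0],[[0,0.026,-0.021],0,0],[[0,0.036,-0.026],0,0],[[0,0.047,-0.03],0,0],[[0,0.058,-0.033],0,0],[[0,0.058,-0.033],0,0]]' 50; python3 -m crank '[[[0,0,0],0,0],[[0,0,0],0,0],[[0,0,0],0,0],[[0,0,0],0,0],[[0,0,0],0,0],[[0,0,0],0,0],[[0,0,0],0,0],[[0,0,0],0,0]]' 50
python3 - <<'E'
from h import *
from plant import r
s=r.grab_frame("scene");t=r.grab_frame("top")
print(r.read_state()["joint_pos"])
a=cv2.resize(t["image"][150:290,270:410],(400,400),interpolation=cv2.INTER_CUBIC)
b=cv2.resize(s["image"][170:300,260:390],(400,400),interpolation=cv2.INTER_CUBIC)
cv2.imwrite("pics/f.png",np.hstack([a,b])[:,:,::-1])
E
```

```text
time_s: 13.0
ee_pos: [0.5526, -0.0529, 0.2745]
eef_rot: [3.139, 0.0, 1.469]
force: [-6.7, -0.0, 11.5]
width: 0.115
finger_force: 51.1
time_s: 14.0
ee_pos: [0.552, -0.0528, 0.2744]
eef_rot: [3.139, 0.0, 1.469]
force: [-6.4, -0.1, 10.4]
width: 0.117
finger_force: 51.1
[-1.15975267e-01  2.61965882e-01  1.53789303e+00 -1.91709621e-04
  1.33946260e+00 -1.38662060e-02]
```

View pics/f.png

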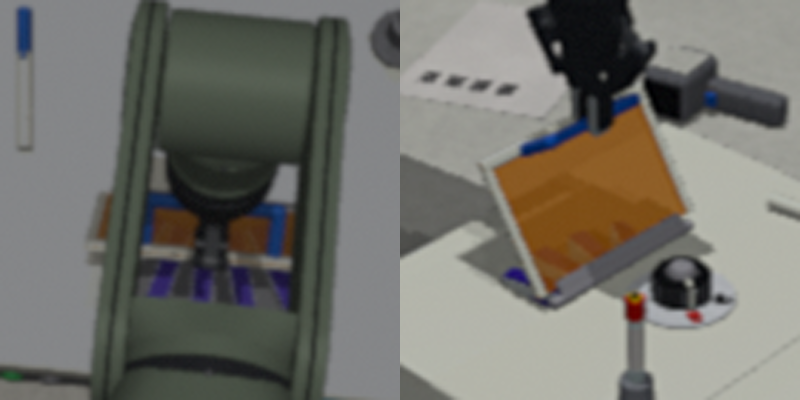

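The left crop shows the flap raised with the bar held in the gripper. The right crop has the panel's near edge running from (545,298) at the hinge to (485,165), its far front corner at (640,97), and the pointer still at the red mark. I'll measure the angle from these.

Run:
```python
from h import *
from plant import r
s=r.grab_frame("scene");im=s["image"]
hub=np.array([.6503,-.0612,0]);ya=-.102;ex=np.array([np.cos(ya),np.sin(ya),0]);ey=np.array([-np.sin(ya),np.cos(ya),0])
hin=hub-.068*ex+[0,0,.154]
def onside(px,y):
    o,d=ray(s,px);k=((hin+y*ey-o)@ey)/(d@ey);p=o+k*d-hin;return np.array([-(p@ex),p[2]])
c=lambda x,y:(260+(x-400)*.325,170+y*.325)
for n,q,y in(("L front",(485,165),-.095),("L hinge",(545,300),-.095),("R front",(640,97),.095),("R hinge",(690,210),.095),("bar L",(523,150),-.05),("bar R",(638,98),.05)):
    v=onside(c(*q),y);print(n,np.round(v,4),np.linalg.norm(v),np.degrees(np.arctan2(v[1],v[0])))
# amber mask quad
hsv=cv2.cvtColor(im,cv2.COLOR_RGB2HSV);m=cv2.inRange(hsv,(8,130,60),(22,255,255));m[:170]=0;m[300:]=0;m[:,:260]=0;m[:,390:]=0
k=max(cv2.findContours(m,0,1)[0],key=cv2.contourArea);print(cv2.approxPolyDP(cv2.convexHull(k),4,True)[:,0].tolist())
z=r.read_state()["ee_pos"]-hin;print("tcp in front of hinge",-(z@ex),z[2])
```

```text
L front [0.061  0.1098] 0.12558899409679888 60.95289135678523
L hinge [-0.0033  0.006 ] 0.00685810333500694 118.40617568253852
R front [0.0659 0.0957] 0.11624056875126568 55.43591139399662
R hinge [0.0061 0.0026] 0.006690144932021961 23.33342423880677
bar L [0.0637 0.1038] 0.12177536439953428 58.475739660914996
bar R [0.0256 0.1266] 0.12920715206909905 78.54992248562603
[[338, 205], [352, 238], [308, 264], [291, 225]]
tcp in front of hinge 0.030675456976091812 0.12043266924451376
```

```bash
python3 -m crank '[[[0,0.001,-0.001],0,0],[[0,0.002,-0.002],0,0],[[0,0.0025,-0.003],0,0],[[0,0.0025,-0.003],0,0],[[0,0.0025,-0.003],0,0],[[0,0.0025,-0.003],0,0],[[0,0.0025,-0.003],0,0],[[0,0.0025,-0.003],0,0]]' 50
python3 - <<'E'
from h import *
from plant import r
hub=np.array([.6503,-.0612,0]);ya=-.102;ex=np.array([np.cos(ya),np.sin(ya),0])
e=r.read_state()["ee_pos"];x=-((e-hub)@ex)-.068;x2=.126-((e-[.4578,-.043,.1804])@ex)
for v in(x,x2):print(v,np.degrees(np.arccos(v/.1322))-17.6)
E
```

```text
time_s: 15.15
ee_pos: [0.5537, -0.053, 0.2749]
eef_rot: [-3.14, 0.0, 1.469]
force: [-5.3, -0.2, 1.4]
width: 0.113
finger_force: 50.2
0.028892871830947853 59.77586868038454
0.029540206254681164 59.48819899122574
```

```bash
python3 -m crank '[[[0,0.001,0],0,0],[[0,0.001,0],0,0],[[0,0.001,0],0,0],[[0,0.001,0],0,0],[[0,0.001,0],0,0],[[0,0.001,0],0,0],[[0,0.001,0],0,0],[[0,0.001,0],0,0]]' 50 && python3 -c "
from plant import r
print(r.job_done())"
```

```text
time_s: 16.15
ee_pos: [0.5547, -0.053, 0.2751]
eef_rot: [-3.14, 0.0, 1.469]
force: [-5.3, 0.4, 2.2]
width: 0.114
finger_force: 50.3
the job is handed in; nothing more can be done
None
```

Job handed in at 16.2 s: I turned the collar to the red locked mark (about 60° measured) and let go of it, then lifted the flap to about 60° (estimated from the gripper position), and the gripper is still holding it.

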